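# Reset and lock the eccentric stop of a plate fixture, then swing in its pipetting guide

### The arm

A 6-joint arm with a two-finger parallel gripper is mounted at the origin on a cart in front of the work surface, level with it; the furniture and walls round the work are solid. World frame = base frame: x ahead of the robot, y to its left, z up, the work surface at z = 0. Lengths are in m, angles in degrees, forces in N, time in s.
With the tool pointing down it reaches from about 0.35 to 0.875 m from the base axis. Payload 4.2 kg.
Tool frame: the origin (TCP) lies on the centre line of the jaws, within the pads' length; the fingertips stand 22 mm ahead of it and the grasp point (between the pads) lies 3 mm ahead of it (r.tcp_to_tips is the distance from the TCP to the fingertips, in m); z points along the fingers, y is the line along which they close (so a half turn about z gives the same grasp; the last joint's range is limited). The gripper opens to 87 mm and grips with 3 to 60 N. Pads are 19 mm wide; open, the fingers measure 117 mm over their backs; the gripper's body (75 mm by 190 mm) begins 51 mm behind the grasp point.
Start: joints at [-59.209, 22.042, 0.453, 0, -68.411, -14.817], TCP at [0.172, -0.601, 0.245] pointing down, gripper open.
Joint ranges: [-179.83, 179.83], [-69.29, 118.12], [-61.27, 80.66], [-181.25, 117.63], [-171.15, -9.14], [-177.46, 177.46]. Speed limits (degrees/s): [159.86, 159.86, 180, 180, 180, 180].

### API

Orientations are given as a 3x3 rotation matrix whose columns are the frame's x, y, z axes.
In Python, from station import r gives the robot as it stands.
- The arm moves only by the tool apply_moves, never from a script. Its argument "plan" is a list of rows, each an object with "grip": the opening, from 0 (shut) to 1 (fully open); "offset": the shift along the tool's x, y, z in cm, a list of three; "spin": the turn about the tool's z in rad. A call has 1 to 5 rows; each row is the pose to reach, as a shift and turn from the pose commanded when the call began, along the tool's axes at that moment; what a row does not reach only later rows make up. A row lasts 1/10 s, in which the tool goes at most 50 mm and 8.59 degrees, less where a joint would pass 70% of its speed; a pose out of reach is approached as far as the arm can. A call with a gripper value outside its range is refused whole. The fingers move at their own pace and stop on an object; the grip force is fixed at half the most. Time passes only in rows, so rows that repeat a pose let the fingers close. It gives the time, the measured TCP pose, the force, the opening and the grip force at its end, in the units of the state.
- r.sense(): the state, without advancing time (a new reading comes with each control period).
- r.capture(name): name is "scene" or "top" or "wrist"; returns a dict with "img" (480x640x3 uint8, blue, green, red), "depth" (480x640 float32, m along the optical axis (not along the pixel's ray), 0 where there is no reading), "mtx" (3x3 intrinsics, pixels), "R" (3x3) and "t" (3): a world point X has camera coordinates R X + t. Camera axes: x right, y down, z forward; pixel columns grow to the right and rows downward; lengths in m; the calibration is good to about 2 mm. A picture is of the moment at which its call begins.
- r.finish_job(): hands the job in; it is judged then, once.
The state is a dict: "time_s": time; "joints": joint angles; "joint_velocities": joint speeds; "effort": joint torques, N m; "tcp_pos": TCP position; "ee_rot": TCP orientation; "wrist_force": force on the tool from outside, world axes, zero at the start; "moment": the same for the moment, N m; "gripper_width": opening from 0.0 (shut) to 1.0 (fully open); "gripper_force": force on a finger pad.
Only numpy, scipy, OpenCV 4.12 (cv2) and the standard library are available. Lean on these libraries where they do the work, as an engineer would, in place of code of your own. Each camera call takes 0.05 s, during which the arm holds its last target. There are 200 camera calls.

### The job

The swing-in pipetting guide of the plate fixture comes to rest skew over the microplate because its stop is set wrong. Slacken the lock ring by its lever until the stop is free, turn the stop's pointer knob until its nose stands on the long mark of the scale, and tighten the lock ring fully again. Then swing the guide bar in over the plate until it rests against the stop, and let go; leave the plate and the other things on the bench where they are.

Things in the scene. Friction and masses are not known exactly. Their poses are not given: they have to be found in the camera images.
- fixture: Plate-filling fixture, fixed to the bench: grey metal base 160 x 300 mm, its top face 13 mm above the bench, with a nest holding a 96-well plate (plate top 32 mm above the bench). Origin: centre of its underside, on the bench. x: across the short side, away from the operator; y: along the long side, to the operator's left; z up. Stop and lock ring turn about the vertical axis at x +22, y -82 mm.
- lock_ring (a joint): Angle of the knurled lock ring (56 mm across, 17 to 34 mm above the bench, under the stop's disc) about the stop axis. 0 = fully tight, dead stop; loosens anticlockwise from above, to 1.2 at its end stop; stays where left (0.1 N m). Its last 0.3 rad clamp the stop hard; above that the stop is free. At angle q its lever points 1.658 - q rad clockwise of the fixture's +x (tight: towards -y).
- lever_post (a point): Upright round black post on the end of the lock ring's lever, 15 mm thick, its axis 58 mm from the stop axis, from the lever's top face (30 mm above the bench) up to 58 mm above the bench; the lever is 12 mm wide, underside 21 mm above the bench. The point lies on the post's axis, 45 mm above the bench. Pinch it from above or push it round the stop axis.
- stop (a joint): Angle of the eccentric stop (disc and pointer knob are one piece) about the vertical stop axis, anticlockwise from above positive, range -1.57 to 1.57. 0 = nose exactly on the long mark, pointing along the fixture's +x; starts 0.6 to 1.25. When free it turns against 0.06 N m and stays where left. Its steel disc (40 mm, 6 mm off-centre, 34 to 50 mm above the bench) is what the guide bar rests on.
- knob_grip (a point): Middle of the stop's black pointer knob, on the stop axis, 74 mm above the bench. The knob is an upright flat wing 14 mm thick, 60 to 88 mm above the bench, reaching 18 mm behind the axis and 26 mm ahead; a thinner nose (8 mm thick, 60 to 76 mm above the bench) goes on to 38 mm. Its x axis points along the nose, z up. Pinch the wing's flat sides from above.
- pointer_nose (a point): Tip of the pointer knob's nose, 38 mm from the stop axis, 68 mm above the bench. A thin white index line runs from the axis along the top of the knob and down the nose.
- long_mark (a point): Middle of the one long engraved line (22 mm) of the scale on the base, 45 mm from the stop axis in the fixture's +x direction, level with the base's top face. The scale's other lines, 15 degrees apart, are only 8 mm long.
- guide_bar (a joint): Angle of the steel guide bar about its pivot pin. 0 = along the fixture's y axis over the plate, where it rests against the stop's disc if the stop is set right; grows clockwise from above as the free end swings out towards the operator (-x). Starts 0.26 to 0.45. Stays where left (0.12 N m). Bar 22 mm wide, 36 to 46 mm above the bench, ending 215 mm from the pin.
- finger_knob (a point): Black round finger knob, 17 mm thick, on the free end of the guide bar, 205 mm from the pivot pin's axis, from the bar's top (46 mm above the bench) to 70 mm above the bench. The point lies on its axis 62 mm above the bench. When home it stands in front of the stop, 32 mm from the stop axis.
- pivot_pin (a point): Axis of the guide bar's pivot pin, on a post at the left end of the fixture (x -9, y +118 mm in its frame); the point lies 41 mm above the bench.
- elisa_plate: Clear 96-well strip plate lying loose in the fixture's nest, 128 x 86 x 19 mm, long side along the fixture's y. Origin: centre of its underside. Bystander: leave it in the nest.
- tip_box: Pipette tip box with clear lid, 64 x 118 x 56 mm, behind the fixture. Origin: centre of its underside. Bystander.
- timer: White square bench timer, 66 x 66 x 19 mm, behind the fixture. Origin: centre of its underside. Bystander.
- stapler: White stapler, 31 x 120 x 36 mm, right of the fixture beyond the bench seam. Origin: centre of its underside. Bystander.
- pipette_1: Single-channel pipette lying flat, 48 x 253 x 38 mm, right of the fixture beyond the bench seam. Origin: on its underside near the middle. Bystander.
- tape_roll: Roll of tape lying flat, 96 mm across, 25 mm high, right of the fixture. Origin: centre of its underside. Bystander.

How it is judged (in metres and radians):
On the way, in this order (a step that is already met when the one before it is completed fails the run):
1. the lock ring is slackened (0.3 rad or more from tight) before the stop is turned to its mark (value of joint lock_ring above 0.3 rad), for 0.1 s.
2. with the ring slack, the pointer nose is turned onto the long mark (within 8 degrees) (value of joint stop between -0.14 and 0.14 rad and value of joint lock_ring above 0.2 rad), for 0.2 s.
3. the lock ring is fully tight again (within 0.12 rad of its dead stop) with the pointer still on the mark and the guide bar still swung out (value of joint stop between -0.14 and 0.14 rad and value of joint lock_ring below 0.12 rad and value of joint guide_bar above 0.1 rad), for 0.2 s.
4. the guide bar is swung in against the stop (value of joint guide_bar between -0.02 and 0.02 rad), for 0.2 s.
At the end, for the whole second after the job is handed in: The pointer nose stands on the long mark (within 0.14 rad, 8 degrees), the lock ring is fully tight (within 0.12 rad of its dead stop), and the guide bar rests against the stop, along the fixture (within 0.02 rad, 4 mm at its free end), at rest and released (all of step 4 and value of joint stop between -0.14 and 0.14 rad and value of joint lock_ring below 0.12 rad and velocity of joint guide_bar between -0.02 and 0.02 rad/s); the robot touches nothing.
It fails at once if the microplate is lifted or knocked in its nest (moved more than 20 mm) (distance of elisa_plate from where it was at the start of the episode above 0.02 m).
It fails at once if another thing on the bench is pushed aside (moved more than 30 mm) (distance of any of tip_box, timer, stapler, pipette_1, tape_roll from where it was at the start of the episode above 0.03 m).
It also fails if it takes over 72 s, if anything falls off the work surface, if the arm or the gripper's body presses on something with over 40 N, if the wrist force passes 120 N, or if a joint passes its speed limit or range.

## Working session

There is one attempt and no reset: what is moved stays moved. The work goes in short steps, Python scripts to look and compute and a tool call to move; the robot and the scene stay as the last step left them, time stands still between calls to the robot, and variables do not carry over. Pictures are saved under pics/ and viewed, at most 10 in all, crops included, and the job is handed in when it is done.

Besides the shell and the picture viewer there is one more tool, called after "Emit:" by a JSON object that holds its "fn" and its "kwargs". apply_moves: Moves the arm, as the interface text tells. Its arguments: {"type":"object","properties":{"plan":{"type":"array"}},"required":["plan"]}

```bash
mkdir -p pics; ls; python3 - <<'E'
from station import r
import cv2,pickle
s=r.sense();print(s['time_s'],s['tcp_pos'],s['ee_rot'],s['gripper_width'],r.tcp_to_tips)
d={n:r.capture(n) for n in('scene','top')}
pickle.dump(d,open('c.pkl','wb'))
for n in d: cv2.imwrite(f'pics/{n}.png',d[n]['img'])
E
```

```text
pics
0.0 [ 0.17187423 -0.600318    0.24345611] [[-9.61448898e-01 -2.74982879e-01 -6.57584402e-04]
 [-2.74983658e-01  9.61446667e-01  2.07224155e-03]
 [ 6.24013850e-05  2.17317932e-03 -9.99997637e-01]] 1.0022802017896812 0.022
```

View pics/top.png

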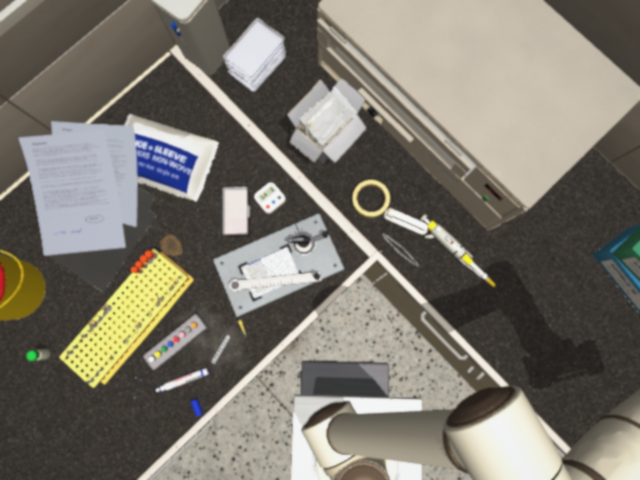

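View pics/scene.png

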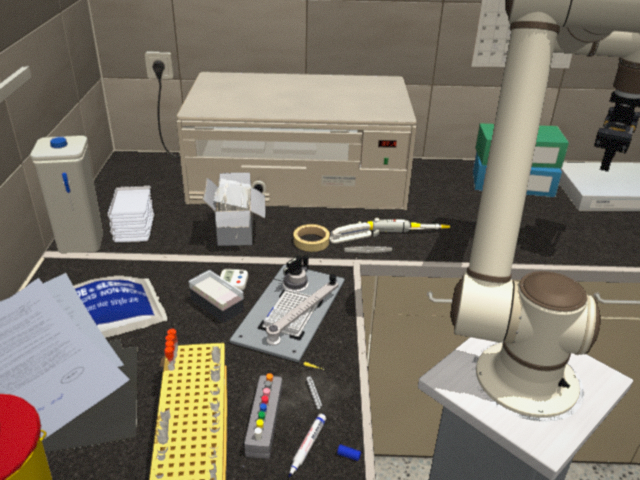

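The top view shows the fixture around (280,265): pivot at about (236,285), stop at about (302,240), finger knob at about (317,275). Next I get its frame and a closer crop.

```bash
cat > h.py <<'E'
import numpy as np
def ray(c,u,v,z):
    C=-c['R'].T@c['t']; d=c['R'].T@np.linalg.solve(c['mtx'],[u,v,1.]); return C+d*(z-C[2])/d[2]
def proj(c,X):
    p=c['mtx']@(c['R']@np.asarray(X,float)+c['t']); return p[:2]/p[2]
E
python3 - <<'E'
import pickle,cv2,numpy as np
from h import *
d=pickle.load(open('c.pkl','rb'));c=d['top']
for u,v,z in[(214,264,.013),(320,215,.013),(344,267,.013),(238,316,.013),(236,285,.046),(317,275,.07),(302,240,.08)]:print(u,v,ray(c,u,v,z).round(3))
# grey plate mask by depth height
h,w=c['depth'].shape;U,V=np.meshgrid(np.arange(w),np.arange(h))
P=np.stack([(U-c['mtx'][0,2])/c['mtx'][0,0],(V-c['mtx'][1,2])/c['mtx'][1,1],np.ones_like(U)],-1)*c['depth'][...,None]
W=(P-c['t'])@c['R']
m=((W[...,2]>.007)&(c['depth']>0)&(U>205)&(U<350)&(V>208)&(V<320)).astype(np.uint8)
n,l,st,_=cv2.connectedComponentsWithStats(m,connectivity=4);k=1+st[1:,4].argmax()
pts=W[l==k][:,:2].astype(np.float32);print(st[k],cv2.minAreaRect(pts),cv2.boxPoints(cv2.minAreaRect(pts)))
a=cv2.resize(c['img'][205:325,205:355],None,fx=5,fy=5,interpolation=cv2.INTER_CUBIC)
cv2.imwrite('pics/tc.png',a)
E
```

```text
214 264 [0.473 0.375 0.013]
320 215 [0.608 0.105 0.013]
344 267 [0.474 0.04  0.013]
238 316 [0.342 0.306 0.013]
236 285 [0.419 0.309 0.046]
317 275 [0.447 0.108 0.07 ]
302 240 [0.531 0.147 0.08 ]
[ 213  213  131  103 7007] ((0.47646525502204895, 0.20960550010204315), (0.16554924845695496, 0.29992109537124634), 25.398794174194336) [[0.33737075 0.3095681 ]
 [0.46601173 0.03863612]
 [0.61555976 0.10964289]
 [0.48691878 0.38057488]]
```

View pics/tc.png

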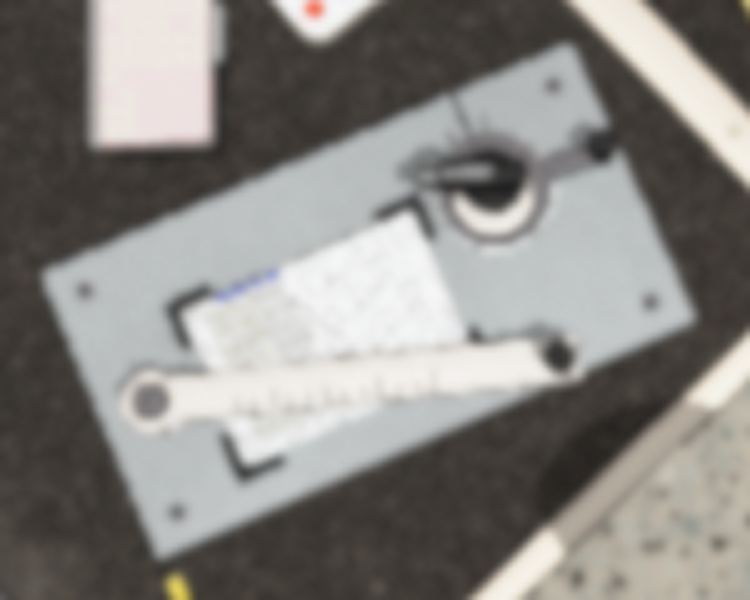

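The crop shows the fixture clearly: pointer nose at (415,175), lever post at (598,138), finger knob at (557,352), pivot at (150,400). I'll refine the frame by fitting these points and work out the approach.

```bash
cat >> h.py <<'E'
def R2(a): return np.array([[np.cos(a),-np.sin(a)],[np.sin(a),np.cos(a)]])
def fix(f,p): return np.r_[f[:2]+R2(f[2])@np.asarray(p[:2],float),p[2]]
def todo(s,target,ydir):
    """tool-axis offset (cm) to world target TCP, spin (rad) so tool y lies along angle ydir (mod pi)"""
    Rm=np.array(s['ee_rot']); o=Rm.T@(np.asarray(target)-s['tcp_pos'])*100
    a=np.arctan2(Rm[1,1],Rm[0,1]); sp=-((ydir-a+np.pi/2)%np.pi-np.pi/2)
    return o.round(2),round(sp,3)
E
python3 - <<'E'
import pickle,numpy as np
from h import *
from scipy.optimize import least_squares
from station import r
c=pickle.load(open('c.pkl','rb'))['top']
obs=[((42,270),(.08,.15,.013)),((572,42),(.08,-.15,.013)),((695,320),(-.08,-.15,.013)),((160,558),(-.08,.15,.013)),((150,400),(-.009,.118,.048))]
uv=np.array([o[0] for o in obs])/5+205-.4
g=lambda f:np.r_[[proj(c,fix(f,o[1])) for o in obs]].ravel()-uv.ravel()
s=least_squares(g,[.475,.208,.443]);f=s.x;print(f,s.fun.round(1));np.save('f.npy',f)
for n,p,(u,v),z in[('nose',0,(415,175),.068),('post',0,(598,138),.058),('fk',0,(557,352),.07)]:
    w=ray(c,u/5+204.6,v/5+204.6,z); q=R2(-f[2])@(w[:2]-f[:2]); d=q-[.022,-.082]; e=q-[-.009,.118]
    print(n,w.round(3),q.round(3),'about stop',np.hypot(*d).round(3),np.degrees(np.arctan2(d[1],d[0])),'about pivot',np.hypot(*e).round(3),np.arctan2(-e[0],-e[1]))
ax=fix(f,(.022,-.082,.25));print('axis',ax)
print(todo(r.sense(),ax,f[2]),todo(r.sense(),ax,f[2]+np.pi/2))
E
```

```text
[0.47801061 0.20939253 0.44149779] [-0.4  0.2  0.1 -0.3  0.6  0.1 -0.5  0.   0.2 -0. ]
nose [0.533 0.183 0.068] [ 0.039 -0.047] about stop 0.039 64.59429765331154 about pivot 0.172 -0.28065495361074494
post [0.556 0.093 0.058] [ 0.021 -0.138] about stop 0.056 -91.51773107376448 about pivot 0.258 -0.11461988477795416
fk [0.447 0.11  0.07 ] [-0.07  -0.076] about stop 0.093 176.4353012973654 about pivot 0.204 0.3066138535316959
axis [0.53293921 0.14465576 0.25      ]
(array([-55.2 ,  61.7 ,  -0.53]), np.float64(1.408)) (array([-55.2 ,  61.7 ,  -0.53]), np.float64(-0.163))
```

Emit:
{"fn": "apply_moves", "kwargs": {"plan": [{"grip": 0.4, "offset": [-55, 60, 0], "spin": 0}, {"grip": 0.4, "offset": [-55, 60, 0], "spin": 0}, {"grip": 0.4, "offset": [-55, 60, 0], "spin": 0}, {"grip": 0.4, "offset": [-55, 60, 0], "spin": 0}, {"grip": 0.4, "offset": [-55, 60, 0], "spin": 0}]}}

```text
time_s: 0.6
tcp_pos: [0.2839, -0.3753, 0.2442]
ee_rot: [[-0.962, -0.275, -0.0], [-0.275, 0.962, 0.0], [0.0, 0.001, -1.0]]
wrist_force: [1.2, -1.0, 0.2]
gripper_width: 0.632
gripper_force: 0.0
```

Emit:
{"fn": "apply_moves", "kwargs": {"plan": [{"grip": 0.4, "offset": [-38, 42, 0], "spin": 0}, {"grip": 0.4, "offset": [-38, 42, 0], "spin": 0}, {"grip": 0.4, "offset": [-38, 42, 0], "spin": 0}, {"grip": 0.4, "offset": [-38, 42, 0], "spin": 0}, {"grip": 0.4, "offset": [-38, 42, 0], "spin": 0}]}}

```text
time_s: 1.1
tcp_pos: [0.3941, -0.1508, 0.2446]
ee_rot: [[-0.961, -0.275, 0.0], [-0.275, 0.961, 0.0], [-0.0, 0.0, -1.0]]
wrist_force: [0.2, 0.4, -0.2]
gripper_width: 0.404
gripper_force: 0.0
```

Emit:
{"fn": "apply_moves", "kwargs": {"plan": [{"grip": 0.4, "offset": [-20, 20, 0], "spin": 0}, {"grip": 0.4, "offset": [-20, 20, 0], "spin": 0}, {"grip": 0.4, "offset": [-20, 20, 0], "spin": 0}, {"grip": 0.4, "offset": [-20, 20, 0], "spin": 0}, {"grip": 0.4, "offset": [-20, 20, 0], "spin": 0}]}}

```text
time_s: 1.6
tcp_pos: [0.5156, 0.0679, 0.2444]
ee_rot: [[-0.961, -0.276, -0.0], [-0.276, 0.961, -0.0], [0.0, 0.0, -1.0]]
wrist_force: [1.5, -0.4, -0.6]
gripper_width: 0.4
gripper_force: 0.0
```

Emit:
{"fn": "apply_moves", "kwargs": {"plan": [{"grip": 0.4, "offset": [0, 0, 0], "spin": -0.7}, {"grip": 0.4, "offset": [0, 0, 0], "spin": -0.7}, {"grip": 0.4, "offset": [0, 0, 0], "spin": -0.7}, {"grip": 0.4, "offset": [0, 0, 0], "spin": -0.7}, {"grip": 0.4, "offset": [0, 0, 0], "spin": -0.7}]}}

```text
time_s: 2.1
tcp_pos: [0.5149, 0.0658, 0.244]
ee_rot: [[-0.554, -0.833, -0.001], [-0.833, 0.554, -0.0], [0.001, 0.001, -1.0]]
wrist_force: [-0.2, 0.9, -0.4]
gripper_width: 0.401
gripper_force: 0.0
```

Emit:
{"fn": "apply_moves", "kwargs": {"plan": [{"grip": 0.4, "offset": [0, 0, 0], "spin": -0.7}, {"grip": 0.4, "offset": [0, 0, 0], "spin": -0.7}, {"grip": 0.4, "offset": [0, 0, 0], "spin": -0.7}, {"grip": 0.4, "offset": [0, 0, 0], "spin": -0.7}, {"grip": 0.4, "offset": [0, 0, 0], "spin": -0.7}]}}

```text
time_s: 2.6
tcp_pos: [0.5149, 0.0657, 0.2441]
ee_rot: [[0.113, -0.994, -0.001], [-0.994, -0.113, -0.0], [0.0, 0.001, -1.0]]
wrist_force: [0.3, 0.6, -0.5]
gripper_width: 0.397
gripper_force: 0.0
```

```bash
python3 - <<'E'
from station import r
import cv2,pickle,numpy as np
from h import *
f=np.load('f.npy');s=r.sense();c=r.capture('wrist');pickle.dump(c,open('w1.pkl','wb'))
print(s['tcp_pos'],s['joints'])
P={'axis knob':(.022,-.082,.088),'post':(.0169,-.1398,.058),'mark':(.067,-.082,.013)}
im=c['img'].copy()
for n,p in P.items():
    u=proj(c,fix(f,p));print(n,u.round(0));cv2.drawMarker(im,tuple(int(x) for x in u),(0,0,255),0,15,1)
cv2.imwrite('pics/w1.png',im)
print(todo(s,fix(f,(.0169,-.1398,.12)),f[2]-.087))
E
```

```text
[0.51491643 0.06574105 0.24408866] [ 2.51960574e+01  1.17638137e+01 -1.42567502e+01 -1.73636955e-02
 -6.40361921e+01 -1.87238808e+01]
axis knob [287. 323.]
post [272. 247.]
mark [251. 302.]
(array([-2.  , -4.08, 12.4 ]), np.float64(-0.242))
```

View pics/w1.png

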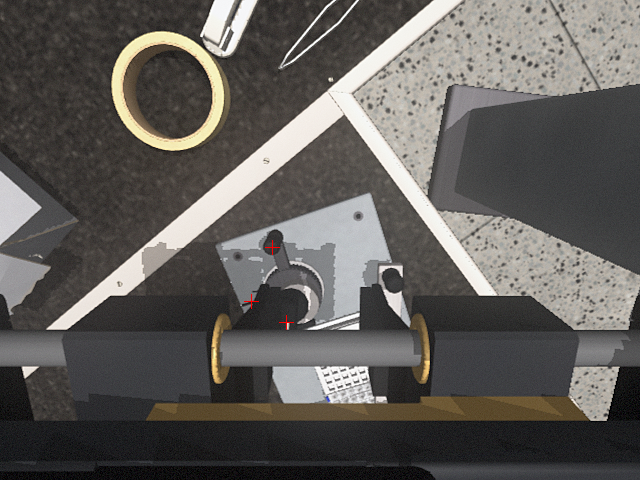

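The wrist view puts the lever post's top at about (273,238), against a prediction of (272,247). I'll check by ray.

```bash
python3 - <<'E'
import pickle,numpy as np,cv2
from h import *
f=np.load('f.npy');c=pickle.load(open('w1.pkl','rb'))
print(fix(f,(.0169,-.1398,.058)))
for u,v,z in[(273,238,.058),(371,193,.013),(217,243,.013),(392,280,.07)]:
    w=ray(c,u,v,z);print(u,v,w.round(4),(R2(-f[2])@(w[:2]-f[:2])).round(4))
g=c['depth'][225:255,262:286];print(g[::4,::4].round(3))
a=cv2.resize(c['img'][190:340,200:420],None,fx=3.6,fy=3.6,interpolation=cv2.INTER_CUBIC);cv2.imwrite('pics/w1c.png',a)
E
```

```text
[0.55302583 0.09021884 0.058     ]
273 238 [0.5529 0.0821 0.058 ] [ 0.0133 -0.1471]
371 193 [0.4689 0.0407 0.013 ] [-0.0804 -0.1486]
217 243 [0.6107 0.1058 0.013 ] [ 0.0757 -0.1504]
392 280 [0.4487 0.1042 0.07  ] [-0.0715 -0.0826]
[[0.395 0.395 0.386 0.382 0.381 0.381]
 [0.382 0.382 0.381 0.381 0.381 0.382]
 [0.384 0.383 0.366 0.364 0.365 0.382]
 [0.386 0.383 0.347 0.348 0.354 0.367]
 [0.384 0.341 0.34  0.34  0.344 0.368]
 [0.385 0.339 0.338 0.339 0.341 0.368]
 [0.387 0.34  0.341 0.339 0.341 0.368]
 [0.388 0.388 0.341 0.341 0.368 0.368]]
```

View pics/w1c.png

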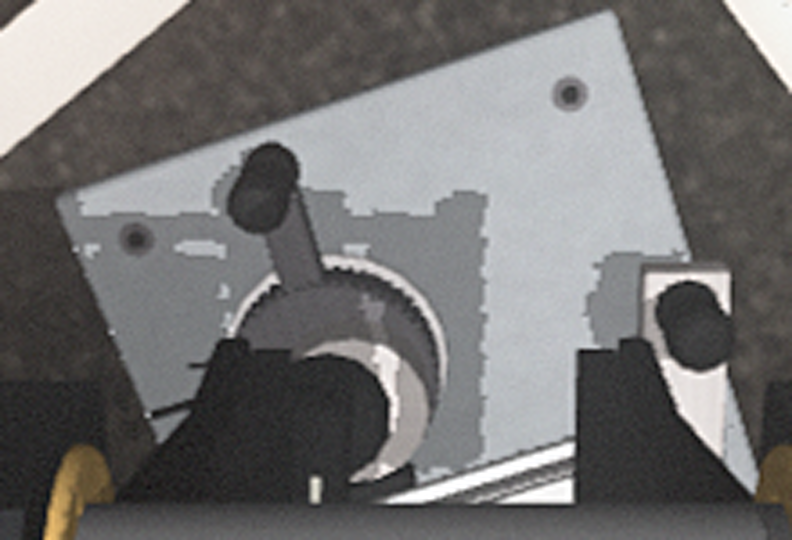

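The crop shows the post's top disc is the lower circle at (258,205), which is full-image (272,247) and matches the prediction. I'll lower the fingers around the post.

Emit:
{"fn": "apply_moves", "kwargs": {"plan": [{"grip": 0.4, "offset": [-2, -4.1, 4], "spin": -0.24}, {"grip": 0.4, "offset": [-2, -4.1, 9], "spin": -0.24}, {"grip": 0.4, "offset": [-2, -4.1, 13], "spin": -0.24}, {"grip": 0.4, "offset": [-2, -4.1, 16], "spin": -0.24}, {"grip": 0.4, "offset": [-2, -4.1, 19], "spin": -0.24}]}}

```text
time_s: 3.15
tcp_pos: [0.5532, 0.0899, 0.0524]
ee_rot: [[0.339, -0.941, -0.002], [-0.941, -0.339, -0.001], [0.0, 0.002, -1.0]]
wrist_force: [0.5, 0.2, 0.1]
gripper_width: 0.401
gripper_force: 0.0
```

Emit:
{"fn": "apply_moves", "kwargs": {"plan": [{"grip": 0.24, "offset": [0, 0, 0], "spin": 0}, {"grip": 0.24, "offset": [0, 0, 0], "spin": 0}, {"grip": 0.24, "offset": [0, 0, 0], "spin": 0}]}}

```text
time_s: 3.45
tcp_pos: [0.5552, 0.0906, 0.0564]
ee_rot: [[0.341, -0.94, 0.003], [-0.94, -0.341, 0.001], [0.0, -0.003, -1.0]]
wrist_force: [-0.3, 0.8, -0.0]
gripper_width: 0.26
gripper_force: 0.0
```

```bash
cat >> h.py <<'E'
def lever(q,z=.055,rad=.058):
    a=q-1.658; return (.022+rad*np.cos(a),-.082+rad*np.sin(a),z)
E
python3 - <<'E'
from station import r
from h import *
f=np.load('f.npy');s=r.sense();print(s['tcp_pos'],s['wrist_force'])
for q in np.arange(0,1.01,.1):
    print(q.round(2),*todo(s,fix(f,lever(q)),f[2]-.087+q))
E
```

```text
[0.55515163 0.09058489 0.0563628 ] [-0.34071897  0.75184663 -0.041648  ]
0.0 [-0.04  0.21  0.14] -0.007
0.1 [-0.07 -0.37  0.14] -0.107
0.2 [-0.16 -0.94  0.14] -0.207
0.3 [-0.31 -1.5   0.14] -0.307
0.4 [-0.51 -2.05  0.14] -0.407
0.5 [-0.77 -2.57  0.15] -0.507
0.6 [-1.07 -3.06  0.15] -0.607
0.7 [-1.43 -3.52  0.15] -0.707
0.8 [-1.83 -3.94  0.15] -0.807
0.9 [-2.26 -4.32  0.15] -0.907
1.0 [-2.74 -4.66  0.15] -1.007
```

Emit:
{"fn": "apply_moves", "kwargs": {"plan": [{"grip": 0.24, "offset": [0, -0.6, 0], "spin": -0.1}, {"grip": 0.24, "offset": [-0.1, -1.1, 0], "spin": -0.2}, {"grip": 0.24, "offset": [-0.3, -1.7, 0], "spin": -0.3}, {"grip": 0.24, "offset": [-0.5, -2.2, 0], "spin": -0.4}, {"grip": 0.24, "offset": [-0.7, -2.7, 0], "spin": -0.5}]}}

```text
time_s: 3.95
tcp_pos: [0.5769, 0.1057, 0.0565]
ee_rot: [[0.752, -0.659, 0.001], [-0.659, -0.752, 0.0], [0.0, -0.001, -1.0]]
wrist_force: [-3.0, -0.3, 0.2]
gripper_width: 0.241
gripper_force: 0.9
```

```bash
python3 - <<'E'
from station import r
from h import *
f=np.load('f.npy');s=r.sense();print(s['tcp_pos'],s['wrist_force'],s['moment'])
for q in np.arange(0,1.01,.1):
    print(q.round(2),*todo(s,fix(f,lever(q)),f[2]-.087+q))
E
```

```text
[0.57690712 0.10568607 0.05654268] [-2.99627326 -0.33189769  0.23742909] [-0.21555981  0.77555905 -0.0730422 ]
0.0 [-0.78  2.73  0.15] 0.497
0.1 [-0.53  2.21  0.15] 0.397
0.2 [-0.33  1.66  0.15] 0.297
0.3 [-0.19  1.1   0.15] 0.197
0.4 [-0.1   0.53  0.15] 0.097
0.5 [-0.08 -0.05  0.15] -0.003
0.6 [-0.11 -0.63  0.15] -0.103
0.7 [-0.19 -1.2   0.16] -0.203
0.8 [-0.34 -1.76  0.16] -0.303
0.9 [-0.54 -2.31  0.16] -0.403
1.0 [-0.79 -2.83  0.16] -0.503
```

Emit:
{"fn": "apply_moves", "kwargs": {"plan": [{"grip": 0.24, "offset": [-0.1, -0.6, 0], "spin": -0.1}, {"grip": 0.24, "offset": [-0.2, -1.2, 0], "spin": -0.2}, {"grip": 0.24, "offset": [-0.3, -1.5, 0], "spin": -0.25}, {"grip": 0.35, "offset": [-0.2, -1.2, 0], "spin": -0.2}, {"grip": 0.35, "offset": [-0.2, -1.2, 0], "spin": -0.2}]}}

```text
time_s: 4.45
tcp_pos: [0.5841, 0.1165, 0.0567]
ee_rot: [[0.866, -0.5, 0.003], [-0.5, -0.866, 0.002], [0.002, -0.003, -1.0]]
wrist_force: [-0.3, -0.1, -0.5]
gripper_width: 0.321
gripper_force: 0.0
```

Emit:
{"fn": "apply_moves", "kwargs": {"plan": [{"grip": 0.35, "offset": [0, 0, -5], "spin": 0}, {"grip": 0.35, "offset": [0, 0, -10], "spin": 0}, {"grip": 0.35, "offset": [0, 0, -13], "spin": 0}, {"grip": 0.35, "offset": [-6, -1, -14], "spin": 0}, {"grip": 0.35, "offset": [-11, -1, -14], "spin": 0}]}}

```text
time_s: 4.95
tcp_pos: [0.5038, 0.175, 0.1975]
ee_rot: [[0.866, -0.501, 0.006], [-0.501, -0.866, 0.004], [0.003, -0.007, -1.0]]
wrist_force: [-0.1, 0.3, -0.2]
gripper_width: 0.347
gripper_force: 0.0
```

```bash
python3 - <<'E'
from station import r
import cv2,pickle
from h import *
f=np.load('f.npy');c=r.capture('wrist');s=r.sense();c2=r.capture('top');pickle.dump((c,c2),open('w2.pkl','wb'))
print(s['tcp_pos'],s['time_s'])
im=c['img'].copy()
for p in((.022,-.082,.088),lever(.75,.058)):
    u=proj(c,fix(f,p));print(u.round(0));cv2.drawMarker(im,tuple(int(x) for x in u),(0,0,255),0,12,1)
a=cv2.resize(c2['img'][210:280,270:350],None,fx=6,fy=6,interpolation=cv2.INTER_CUBIC)
o=np.zeros((480,800,3),np.uint8);o[:480,:480]=im[:,60:540]if 1 else 0;o[:320,480:]=cv2.resize(a,(320,280+40))
cv2.imwrite('pics/w2.png',o)
E
```

```text
[0.49679135 0.17655402 0.19656792] 5.0
[339. 189.]
[333.  96.]
```

View pics/w2.png

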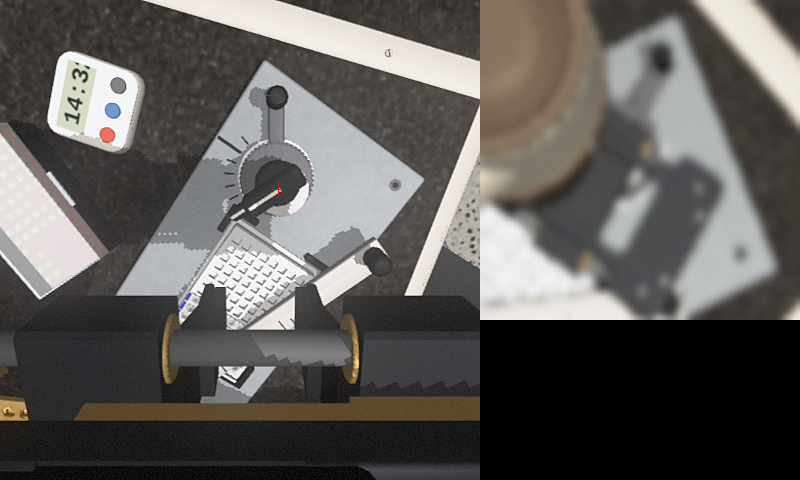

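The wrist view shows the lever moved to about 0.72 (post at (277,97)), so the ring is slack. The knob axis is at (279,189), and the white index line runs to the nose tip near (226,224). Crop columns are shifted by 60.

```bash
python3 - <<'E'
from station import r
import pickle
from h import *
f=np.load('f.npy');c,_=pickle.load(open('w2.pkl','rb'));s=r.sense()
def F(u,v,z): w=ray(c,u,v,z);return (R2(-f[2])@(w[:2]-f[:2]))-[.022,-.082]
for u,v,z in[(279,189,.088),(250,207,.088),(230,221,.076),(225,225,.072),(277,97,.058)]:
    q=F(u+60,v,z);print(q.round(4),np.hypot(*q).round(4),np.arctan2(q[1],q[0]).round(3))
for a in(1.05,1.1):
    print(a,todo(s,fix(f,(.022,-.082,.12)),f[2]+a+np.pi/2))
E
```

```text
[-0.0001 -0.0001] 0.0001 -2.278
[0.0085 0.0198] 0.0216 1.166
[0.0133 0.0375] 0.0398 1.23
[0.0144 0.0427] 0.0451 1.247
[ 0.033  -0.0465] 0.057 -0.953
1.05 (array([4.47, 1.05, 7.65]), np.float64(1.132))
1.1 (array([4.47, 1.05, 7.65]), np.float64(1.082))
```

Emit:
{"fn": "apply_moves", "kwargs": {"plan": [{"grip": 0.42, "offset": [4.5, 1.0, 2], "spin": 1.0}, {"grip": 0.42, "offset": [4.5, 1.0, 4], "spin": 1.0}, {"grip": 0.42, "offset": [4.5, 1.0, 4], "spin": 1.0}, {"grip": 0.42, "offset": [4.5, 1.0, 4], "spin": 1.0}, {"grip": 0.42, "offset": [4.5, 1.0, 4], "spin": 1.0}]}}

```text
time_s: 5.55
tcp_pos: [0.5373, 0.1426, 0.1552]
ee_rot: [[0.288, -0.958, 0.002], [-0.958, -0.288, 0.001], [-0.0, -0.002, -1.0]]
wrist_force: [0.7, -0.7, 0.4]
gripper_width: 0.419
gripper_force: 0.0
```

```bash
python3 - <<'E'
from station import r
from h import *
f=np.load('f.npy');s=r.sense();print(s['tcp_pos'],s['joints'][5])
print(todo(s,fix(f,(.022,-.082,.081)),f[2]+1.18+np.pi/2))
E
```

```text
[0.53726694 0.1425686  0.15518177] -14.844061729247642
(array([-0.32,  0.37,  7.42]), np.float64(0.242))
```

Emit:
{"fn": "apply_moves", "kwargs": {"plan": [{"grip": 0.42, "offset": [-0.3, 0.3, 2], "spin": 0.15}, {"grip": 0.42, "offset": [-0.3, 0.3, 4], "spin": 0.24}, {"grip": 0.42, "offset": [-0.3, 0.3, 6], "spin": 0.24}, {"grip": 0.42, "offset": [-0.3, 0.3, 7.4], "spin": 0.24}, {"grip": 0.42, "offset": [-0.3, 0.3, 7.4], "spin": 0.24}]}}

```text
time_s: 6.05
tcp_pos: [0.5323, 0.1441, 0.0793]
ee_rot: [[0.058, -0.998, -0.002], [-0.998, -0.058, -0.001], [0.001, 0.002, -1.0]]
wrist_force: [0.1, 0.2, 0.4]
gripper_width: 0.42
gripper_force: 0.0
```

Emit:
{"fn": "apply_moves", "kwargs": {"plan": [{"grip": 0.1, "offset": [0, 0, 0], "spin": 0}, {"grip": 0.1, "offset": [0, 0, 0], "spin": 0}, {"grip": 0.1, "offset": [0, 0, 0], "spin": 0}, {"grip": 0.1, "offset": [0, 0, 0], "spin": 0}]}}

```text
time_s: 6.45
tcp_pos: [0.5331, 0.1449, 0.0824]
ee_rot: [[0.058, -0.998, 0.001], [-0.998, -0.058, 0.001], [-0.0, -0.001, -1.0]]
wrist_force: [-4.4, 1.5, 9.4]
gripper_width: 0.151
gripper_force: 30.7
```

```bash
python3 - <<'E'
from station import r
from h import *
f=np.load('f.npy');s=r.sense();print(s['tcp_pos'],s['wrist_force'],s['moment'])
print(todo(s,fix(f,(.022,-.082,.081)),f[2]+np.pi/2))
E
```

```text
[0.53308208 0.14488539 0.08235557] [-4.3702539   1.50836995  9.42616488] [0.59631533 1.27680832 0.03813096]
(array([0.02, 0.02, 0.14]), np.float64(1.188))
```

Emit:
{"fn": "apply_moves", "kwargs": {"plan": [{"grip": 0.1, "offset": [0, 0, 0], "spin": 0.14}, {"grip": 0.1, "offset": [0, 0, 0], "spin": 0.28}, {"grip": 0.1, "offset": [0, 0, 0], "spin": 0.42}, {"grip": 0.1, "offset": [0, 0, 0], "spin": 0.56}, {"grip": 0.1, "offset": [0, 0, 0], "spin": 0.7}]}}

```text
time_s: 6.95
tcp_pos: [0.5329, 0.145, 0.0824]
ee_rot: [[-0.603, -0.798, 0.001], [-0.798, 0.603, 0.001], [-0.001, -0.001, -1.0]]
wrist_force: [-4.3, 1.2, 7.1]
gripper_width: 0.158
gripper_force: 31.2
```

Emit:
{"fn": "apply_moves", "kwargs": {"plan": [{"grip": 0.1, "offset": [0, 0, 0], "spin": 0.13}, {"grip": 0.1, "offset": [0, 0, 0], "spin": 0.26}, {"grip": 0.1, "offset": [0, 0, 0], "spin": 0.38}, {"grip": 0.1, "offset": [0, 0, 0], "spin": 0.49}, {"grip": 0.1, "offset": [0, 0, 0], "spin": 0.49}]}}

```text
time_s: 7.45
tcp_pos: [0.5329, 0.1451, 0.0824]
ee_rot: [[-0.906, -0.424, 0.001], [-0.424, 0.906, 0.001], [-0.001, 0.0, -1.0]]
wrist_force: [-4.6, 0.8, 7.9]
gripper_width: 0.16
gripper_force: 31.2
```

```bash
python3 - <<'E'
from station import r
from h import *
f=np.load('f.npy');s=r.sense();print(s['tcp_pos'],s['wrist_force'],s['moment'],s['gripper_width'])
print(todo(s,fix(f,(.022,-.082,.081)),f[2]+np.pi/2))
E
```

```text
[0.53286162 0.1450664  0.08237208] [-4.56691729  0.75778028  7.85814722] [ 0.30165886  1.34017007 -0.065426  ] 0.1596270568294901
(array([ 0.01, -0.04,  0.14]), np.float64(-0.004))
```

Emit:
{"fn": "apply_moves", "kwargs": {"plan": [{"grip": 0.4, "offset": [0, 0, 0], "spin": 0}, {"grip": 0.4, "offset": [0, 0, 0], "spin": 0}, {"grip": 0.4, "offset": [0, 0, -4], "spin": 0}, {"grip": 0.4, "offset": [0, 0, -8], "spin": 0}, {"grip": 0.4, "offset": [6, 0, -11], "spin": 0}]}}

```text
time_s: 7.95
tcp_pos: [0.4976, 0.1282, 0.1864]
ee_rot: [[-0.905, -0.426, 0.01], [-0.426, 0.905, 0.003], [-0.01, -0.001, -1.0]]
wrist_force: [-0.5, 0.5, 0.1]
gripper_width: 0.394
gripper_force: 0.0
```

Emit:
{"fn": "apply_moves", "kwargs": {"plan": [{"grip": 0.4, "offset": [1, 0, 0], "spin": 0}, {"grip": 0.4, "offset": [1, 0, 0], "spin": 0}]}}

```text
time_s: 8.15
tcp_pos: [0.4823, 0.1209, 0.1837]
ee_rot: [[-0.905, -0.425, 0.002], [-0.425, 0.905, 0.002], [-0.002, 0.001, -1.0]]
wrist_force: [0.7, -0.1, -0.4]
gripper_width: 0.401
gripper_force: 0.0
```

```bash
python3 - <<'E'
from station import r
import cv2,pickle
from h import *
f=np.load('f.npy');c=r.capture('wrist');s=r.sense();pickle.dump(c,open('w3.pkl','wb'))
print(s['tcp_pos'],s['joints'],s['time_s'])
u0=proj(c,fix(f,(.022,-.082,.088)));u1=proj(c,fix(f,(.048,-.082,.088)));print(u0,u1,proj(c,fix(f,(.06,-.082,.068))))
a=cv2.resize(c['img'],None,fx=1,fy=1);cv2.imwrite('pics/w3.png',a)
for q in(.65,.7,.75):print(q,proj(c,fix(f,lever(q,.058))).round(1),todo(s,fix(f,lever(q,.12)),f[2]-.087+q))
E
```

```text
[0.48319643 0.12136397 0.18295611] [ 3.28041453e+01  1.30064130e+01 -2.22657980e+01 -7.13418151e-03
 -5.46469995e+01 -9.76526292e+01] 8.2
[320.47824715 337.01182489] [320.59709027 371.18455176] [320.58149439 369.54137498]
0.65 [255.8 354. ] (array([-8.59, -4.9 ,  6.31]), np.float64(1.005))
0.7 [258.1 356.8] (array([-8.83, -4.74,  6.31]), np.float64(0.955))
0.75 [260.5 359.5] (array([-9.06, -4.57,  6.31]), np.float64(0.905))
```

View pics/w3.png

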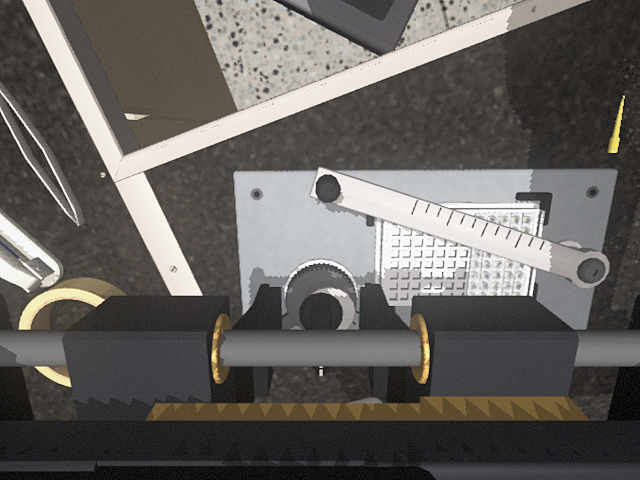

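The picture shows the index line at (321,371), matching the predicted 320.6 for zero, so the pointer is on the mark. Now back to the lever, with the wrist turned the other way to stay in range.

Emit:
{"fn": "apply_moves", "kwargs": {"plan": [{"grip": 0.4, "offset": [-8.8, -4.7, 0], "spin": -0.7}, {"grip": 0.4, "offset": [-8.8, -4.7, 0], "spin": -0.7}, {"grip": 0.4, "offset": [-8.8, -4.7, 0], "spin": -0.7}, {"grip": 0.4, "offset": [-8.8, -4.7, 0], "spin": -0.7}, {"grip": 0.4, "offset": [-8.8, -4.7, 0], "spin": -0.7}]}}

```text
time_s: 8.7
tcp_pos: [0.5841, 0.1163, 0.1801]
ee_rot: [[-0.415, -0.91, -0.003], [-0.91, 0.415, -0.001], [0.002, 0.002, -1.0]]
wrist_force: [-0.7, 0.3, 0.6]
gripper_width: 0.399
gripper_force: 0.0
```

Emit:
{"fn": "apply_moves", "kwargs": {"plan": [{"grip": 0.4, "offset": [0, 0, 0], "spin": -0.74}, {"grip": 0.4, "offset": [0, 0, 0], "spin": -0.74}, {"grip": 0.4, "offset": [0, 0, 0], "spin": -0.74}, {"grip": 0.4, "offset": [0, 0, 0], "spin": -0.74}, {"grip": 0.4, "offset": [0, 0, 0], "spin": -0.74}]}}

```text
time_s: 9.2
tcp_pos: [0.5838, 0.1165, 0.1807]
ee_rot: [[0.309, -0.951, -0.002], [-0.951, -0.309, -0.001], [0.0, 0.002, -1.0]]
wrist_force: [-0.2, -0.3, 0.0]
gripper_width: 0.401
gripper_force: 0.0
```

Emit:
{"fn": "apply_moves", "kwargs": {"plan": [{"grip": 0.4, "offset": [0, 0, 0], "spin": -0.74}, {"grip": 0.4, "offset": [0, 0, 0], "spin": -0.74}, {"grip": 0.4, "offset": [0, 0, 0], "spin": -0.74}, {"grip": 0.4, "offset": [0, 0, 0], "spin": -0.74}, {"grip": 0.4, "offset": [0, 0, 0], "spin": -0.74}]}}

```text
time_s: 9.7
tcp_pos: [0.5838, 0.1165, 0.1807]
ee_rot: [[0.869, -0.494, -0.002], [-0.494, -0.869, -0.001], [-0.001, 0.002, -1.0]]
wrist_force: [-1.3, 0.1, 0.1]
gripper_width: 0.402
gripper_force: 0.0
```

```bash
python3 - <<'E'
from station import r
from h import *
f=np.load('f.npy');s=r.sense();print(s['tcp_pos'],s['joints'][5])
print(todo(s,fix(f,lever(.71,.056)),f[2]-.087+.71))
E
```

```text
[0.58376739 0.1165342  0.18072577] 33.524575298432346
(array([ 0.  , -0.02, 12.47]), np.float64(-0.01))
```

Emit:
{"fn": "apply_moves", "kwargs": {"plan": [{"grip": 0.4, "offset": [0, 0, 5], "spin": 0}, {"grip": 0.4, "offset": [0, 0, 9], "spin": 0}, {"grip": 0.4, "offset": [0, 0, 12], "spin": 0}, {"grip": 0.24, "offset": [0, 0, 12.4], "spin": 0}, {"grip": 0.24, "offset": [0, 0, 12.4], "spin": 0}]}}

```text
time_s: 10.2
tcp_pos: [0.5833, 0.1162, 0.0571]
ee_rot: [[0.867, -0.499, -0.002], [-0.499, -0.867, -0.002], [-0.001, 0.003, -1.0]]
wrist_force: [-0.2, -0.1, 0.7]
gripper_width: 0.299
gripper_force: 0.0
```

```bash
python3 - <<'E'
from station import r
from h import *
f=np.load('f.npy');s=r.sense();print(s['tcp_pos'],s['wrist_force'])
for q in np.arange(.7,-.21,-.1):
    print(q.round(2),*todo(s,fix(f,lever(q)),f[2]-.087+q))
E
```

```text
[0.58334036 0.11622342 0.0570578 ] [-0.17077352 -0.13085675  0.67867981]
0.7 [0.01 0.02 0.21] -0.006
0.6 [-0.01  0.6   0.21] 0.094
0.5 [-0.1   1.17  0.21] 0.194
0.4 [-0.24  1.73  0.21] 0.294
0.3 [-0.43  2.28  0.21] 0.394
0.2 [-0.68  2.8   0.21] 0.494
0.1 [-0.98  3.3   0.22] 0.594
0.0 [-1.33  3.76  0.22] 0.694
-0.1 [-1.72  4.19  0.22] 0.794
-0.2 [-2.15  4.57  0.22] 0.894
```

Emit:
{"fn": "apply_moves", "kwargs": {"plan": [{"grip": 0.24, "offset": [0, 0.6, 0], "spin": 0.1}, {"grip": 0.24, "offset": [-0.1, 1.2, 0], "spin": 0.2}, {"grip": 0.24, "offset": [-0.25, 1.75, 0], "spin": 0.3}, {"grip": 0.24, "offset": [-0.45, 2.3, 0], "spin": 0.4}, {"grip": 0.24, "offset": [-0.7, 2.8, 0], "spin": 0.5}]}}

```text
time_s: 10.7
tcp_pos: [0.5662, 0.0967, 0.0612]
ee_rot: [[0.518, -0.855, 0.008], [-0.855, -0.518, 0.003], [0.002, -0.008, -1.0]]
wrist_force: [2.2, 0.5, -1.8]
gripper_width: 0.24
gripper_force: 1.1
```

Emit:
{"fn": "apply_moves", "kwargs": {"plan": [{"grip": 0.24, "offset": [-0.05, 0.6, 0], "spin": 0.1}, {"grip": 0.24, "offset": [-0.15, 1.2, 0], "spin": 0.2}, {"grip": 0.24, "offset": [-0.2, 1.5, 0], "spin": 0.25}, {"grip": 0.24, "offset": [-0.3, 1.8, 0], "spin": 0.3}, {"grip": 0.24, "offset": [-0.3, 1.8, 0], "spin": 0.3}]}}

```text
time_s: 11.2
tcp_pos: [0.55, 0.0899, 0.0615]
ee_rot: [[0.247, -0.969, 0.01], [-0.969, -0.247, 0.003], [-0.001, -0.01, -1.0]]
wrist_force: [5.2, -1.1, 0.9]
gripper_width: 0.243
gripper_force: 2.3
```

```bash
python3 - <<'E'
from station import r
from h import *
f=np.load('f.npy');s=r.sense();F=np.array(s['wrist_force']);print(s['tcp_pos'],F,'tool',np.array(s['ee_rot']).T@F,s['gripper_width'])
for q in np.arange(.1,-.21,-.1):
    print(q.round(2),*todo(s,fix(f,lever(q)),f[2]-.087+q))
E
```

```text
[0.55002141 0.08991702 0.06153837] [ 5.234655   -1.05752651  0.86351102] tool [ 2.31652445 -4.82001538 -0.81657382] 0.24259856669049046
0.1 [-0.05 -0.87  0.66] -0.205
0.0 [ 0.04 -0.3   0.66] -0.105
-0.1 [0.07 0.28 0.65] -0.005
-0.2 [0.05 0.86 0.65] 0.095
```

Emit:
{"fn": "apply_moves", "kwargs": {"plan": [{"grip": 0.24, "offset": [0, 0.3, 0.3], "spin": 0}, {"grip": 0.24, "offset": [0, 0.6, 0.5], "spin": 0}, {"grip": 0.24, "offset": [0, 0.6, 0.5], "spin": 0}]}}

```text
time_s: 11.5
tcp_pos: [0.5495, 0.0904, 0.059]
ee_rot: [[0.25, -0.968, 0.021], [-0.968, -0.25, 0.007], [-0.001, -0.022, -1.0]]
wrist_force: [10.8, 0.2, 4.3]
gripper_width: 0.243
gripper_force: 5.1
```

```bash
python3 - <<'E'
from station import r
from h import *
f=np.load('f.npy');s=r.sense();F=np.array(s['wrist_force']);print(s['tcp_pos'],'tool',np.array(s['ee_rot']).T@F,s['gripper_width'])
for q in (0,-.1):
    print(q,*todo(s,fix(f,lever(q)),f[2]-.087+q))
E
```

```text
[0.54946012 0.09043824 0.05903922] tool [  2.53997799 -10.61219185  -4.10673414] 0.24341792699811604
0 [ 0.11 -0.34  0.41] -0.101
-0.1 [0.14 0.24 0.4 ] -0.001
```

The lever is at its dead stop, since 6 mm more command gave only 0.4 mm of motion. I'll back off, lift and look.

Emit:
{"fn": "apply_moves", "kwargs": {"plan": [{"grip": 0.4, "offset": [0, -0.9, -0.5], "spin": 0}, {"grip": 0.4, "offset": [0, -0.9, -4], "spin": 0}, {"grip": 0.4, "offset": [0, -0.9, -9], "spin": 0}, {"grip": 0.4, "offset": [-6, -0.9, -13], "spin": 0}, {"grip": 0.4, "offset": [-6, -0.9, -14], "spin": 0}]}}

```text
time_s: 12.0
tcp_pos: [0.5343, 0.1492, 0.1971]
ee_rot: [[0.247, -0.969, 0.003], [-0.969, -0.247, 0.002], [-0.001, -0.003, -1.0]]
wrist_force: [0.1, -0.3, 0.2]
gripper_width: 0.397
gripper_force: 0.0
```

Emit:
{"fn": "apply_moves", "kwargs": {"plan": [{"grip": 0.0, "offset": [-5, 1, 0], "spin": 0.14}, {"grip": 0.0, "offset": [-9, 1, 0], "spin": 0.14}, {"grip": 0.0, "offset": [-9, 1, 0], "spin": 0.14}]}}

```text
time_s: 12.3
tcp_pos: [0.5013, 0.2363, 0.1948]
ee_rot: [[0.114, -0.993, 0.001], [-0.993, -0.114, 0.001], [-0.001, -0.001, -1.0]]
wrist_force: [1.5, -0.5, -0.2]
gripper_width: 0.21
gripper_force: 0.0
```

```bash
python3 - <<'E'
from station import r
import cv2,pickle
from h import *
f=np.load('f.npy');c=r.capture('wrist');s=r.sense()
print(s['tcp_pos'],s['joints'],s['time_s'],s['gripper_width'])
im=c['img']
for n,p in[('axis',(.022,-.082,.088)),('nose',(.06,-.082,.068)),('lev0',lever(0,.058)),('lev.12',lever(.12,.058)),('mark',(.067,-.082,.013))]:
    u=proj(c,fix(f,p));print(n,u.round(1));cv2.drawMarker(im,tuple(int(x) for x in u),(0,0,255),0,9,1)
cv2.imwrite('pics/w4.png',im)
# pushing start: finger knob now at bar angle ~.31
def fk(g,z): return (-.009-.205*np.sin(g),.118-.205*np.cos(g),z)
print('fk',proj(c,fix(f,fk(.31,.07))))
E
```

```text
[0.50152804 0.23447226 0.19442467] [ 4.18218365e+01  1.75561404e+01 -1.39202117e+01 -2.51906060e-02
 -5.85225867e+01 -3.53495584e+01] 12.35 0.16631503619985383
axis [283.7  97.3]
nose [231. 120.]
lev0 [263.4   4.5]
lev.12 [252.8   8.3]
mark [238.  124.8]
fk [432.48985801  55.1481584 ]
```

View pics/w4.png

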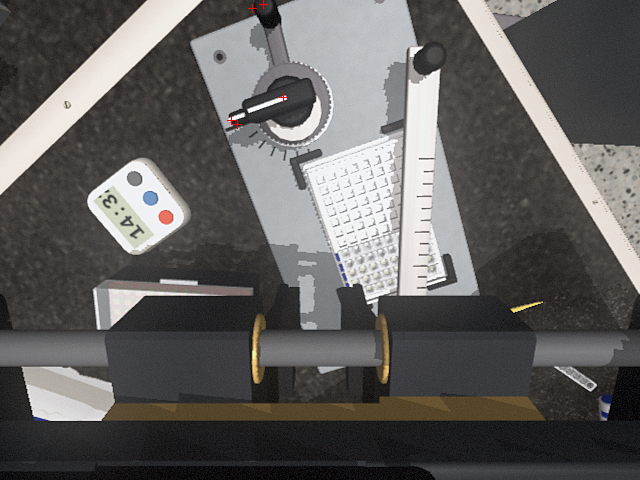

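The view confirms that the pointer nose lies on the long mark at (235,122), the lever is back at its tight position, and the finger knob at (430,52) agrees with a bar angle of 0.31. Next is pushing the knob in with closed fingers.

```bash
cat >> h.py <<'E'
def push(g,gap,z=.074):
    o=np.array([-np.cos(g),np.sin(g)]); k=np.array([-.009-.205*np.sin(g),.118-.205*np.cos(g)])
    return np.r_[k+gap*o,z]
E
python3 - <<'E'
from station import r
from h import *
f=np.load('f.npy');s=r.sense()
print(fix(f,push(.31,.036)),todo(s,fix(f,push(.31,.036)),f[2]+np.pi/2-.31))
E
```

```text
[0.41064312 0.10428173 0.074     ] (array([11.92, 10.49, 12.04]), np.float64(1.552))
```

Emit:
{"fn": "apply_moves", "kwargs": {"plan": [{"grip": 0.0, "offset": [11.9, 10.5, 0], "spin": 0.75}, {"grip": 0.0, "offset": [11.9, 10.5, 0], "spin": 0.75}, {"grip": 0.0, "offset": [11.9, 10.5, 0], "spin": 0.75}, {"grip": 0.0, "offset": [11.9, 10.5, 0], "spin": 0.75}, {"grip": 0.0, "offset": [11.9, 10.5, 0], "spin": 0.75}]}}

```text
time_s: 12.85
tcp_pos: [0.4092, 0.1001, 0.1942]
ee_rot: [[-0.605, -0.796, -0.001], [-0.796, 0.605, -0.0], [0.001, 0.001, -1.0]]
wrist_force: [1.4, -0.7, 1.2]
gripper_width: 0.005
gripper_force: 0.0
```

Emit:
{"fn": "apply_moves", "kwargs": {"plan": [{"grip": 0.0, "offset": [0, 0, 0], "spin": 0.8}, {"grip": 0.0, "offset": [0, 0, 0], "spin": 0.8}, {"grip": 0.0, "offset": [0, 0, 0], "spin": 0.8}, {"grip": 0.0, "offset": [0, 0, 0], "spin": 0.8}, {"grip": 0.0, "offset": [0, 0, 0], "spin": 0.8}]}}

```text
time_s: 13.35
tcp_pos: [0.4106, 0.1017, 0.1939]
ee_rot: [[-0.985, -0.171, -0.001], [-0.171, 0.985, -0.0], [0.001, -0.0, -1.0]]
wrist_force: [-0.0, -0.3, -0.2]
gripper_width: 0.003
gripper_force: 0.0
```

```bash
python3 - <<'E'
from station import r
from h import *
f=np.load('f.npy');s=r.sense();print(s['tcp_pos'],s['joints'],s['gripper_width'])
print(todo(s,fix(f,push(.31,.036)),f[2]+np.pi/2-.31))
E
```

```text
[0.41059443 0.10170035 0.19391438] [ 3.61001794e+01  4.93903314e+00 -3.05705043e+01 -1.25807632e-02
 -5.45490944e+01 -1.16244531e+02] 0.0033630284963842433
(array([-0.06,  0.26, 11.99]), np.float64(0.04))
```

Emit:
{"fn": "apply_moves", "kwargs": {"plan": [{"grip": 0.0, "offset": [0, 0.2, 4], "spin": 0.04}, {"grip": 0.0, "offset": [0, 0.2, 8], "spin": 0.04}, {"grip": 0.0, "offset": [0, 0.2, 11], "spin": 0.04}, {"grip": 0.0, "offset": [0, 0.2, 12], "spin": 0.04}, {"grip": 0.0, "offset": [0, 0.2, 12], "spin": 0.04}]}}

```text
time_s: 13.85
tcp_pos: [0.4101, 0.1038, 0.0729]
ee_rot: [[-0.99, -0.138, -0.003], [-0.138, 0.99, -0.002], [0.003, -0.002, -1.0]]
wrist_force: [-0.1, -0.0, 0.3]
gripper_width: 0.004
gripper_force: 0.0
```

```bash
python3 - <<'E'
from station import r
from h import *
f=np.load('f.npy');s=r.sense();print(s['tcp_pos'],s['wrist_force'])
for g in(.31,.25,.2,.15,.1,.05,.03,0,-.02): print(g,todo(s,fix(f,push(g,.018)),f[2]+np.pi/2-g))
E
```

```text
[0.41006748 0.1037705  0.07291225] [-0.11807575 -0.0100979   0.33850353]
0.31 (array([-1.86,  0.03, -0.11]), np.float64(0.007))
0.25 (array([-3.1 , -0.05, -0.12]), np.float64(-0.053))
0.2 (array([-4.12, -0.06, -0.12]), np.float64(-0.103))
0.15 (array([-5.15, -0.02, -0.12]), np.float64(-0.153))
0.1 (array([-6.18,  0.08, -0.13]), np.float64(-0.203))
0.05 (array([-7.2 ,  0.22, -0.13]), np.float64(-0.253))
0.03 (array([-7.6 ,  0.29, -0.13]), np.float64(-0.273))
0 (array([-8.21,  0.42, -0.13]), np.float64(-0.303))
-0.02 (array([-8.61,  0.51, -0.14]), np.float64(-0.323))
```

Emit:
{"fn": "apply_moves", "kwargs": {"plan": [{"grip": 0.0, "offset": [-1.5, 0, 0], "spin": 0}, {"grip": 0.0, "offset": [-2.6, 0, 0], "spin": -0.05}, {"grip": 0.0, "offset": [-3.6, 0, 0], "spin": -0.1}, {"grip": 0.0, "offset": [-4.6, 0, 0], "spin": -0.15}, {"grip": 0.0, "offset": [-5.6, 0.1, 0], "spin": -0.2}]}}

```text
time_s: 14.35
tcp_pos: [0.4667, 0.1132, 0.0754]
ee_rot: [[-0.943, -0.334, 0.001], [-0.334, 0.943, 0.001], [-0.001, 0.0, -1.0]]
wrist_force: [-1.0, -1.4, -1.3]
gripper_width: 0.005
gripper_force: 0.7
```

Emit:
{"fn": "apply_moves", "kwargs": {"plan": [{"grip": 0.0, "offset": [-0.5, 0, 0], "spin": -0.03}, {"grip": 0.0, "offset": [-1.0, 0, 0], "spin": -0.06}, {"grip": 0.0, "offset": [-1.4, 0, 0], "spin": -0.08}, {"grip": 0.0, "offset": [-1.8, 0, 0], "spin": -0.1}]}}

```text
time_s: 14.75
tcp_pos: [0.4836, 0.1196, 0.075]
ee_rot: [[-0.905, -0.426, 0.002], [-0.426, 0.905, 0.001], [-0.002, 0.0, -1.0]]
wrist_force: [-0.9, 0.7, 0.8]
gripper_width: 0.006
gripper_force: 0.4
```

```bash
python3 - <<'E'
from station import r
from h import *
f=np.load('f.npy');s=r.sense();print(s['tcp_pos'],np.array(s['ee_rot']).T@s['wrist_force'])
for g in(.05,.03,0,-.02): print(g,todo(s,fix(f,push(g,.018)),f[2]+np.pi/2-g))
E
```

```text
[0.48364748 0.11961485 0.07499794] [ 0.55042143  0.97926874 -0.81689138]
0.05 (array([ 0.4 , -0.23,  0.1 ]), np.float64(0.048))
0.03 (array([-0.01, -0.28,  0.1 ]), np.float64(0.028))
0 (array([-0.63, -0.34,  0.1 ]), np.float64(-0.002))
-0.02 (array([-1.04, -0.37,  0.1 ]), np.float64(-0.022))
```

Now creep to contact with the stop in small steps.

Emit:
{"fn": "apply_moves", "kwargs": {"plan": [{"grip": 0.0, "offset": [-0.2, 0, 0], "spin": 0}, {"grip": 0.0, "offset": [-0.4, 0, 0], "spin": 0}, {"grip": 0.0, "offset": [-0.6, 0, 0], "spin": 0}, {"grip": 0.0, "offset": [-0.6, 0, 0], "spin": 0}]}}

```text
time_s: 15.15
tcp_pos: [0.4885, 0.1222, 0.0736]
ee_rot: [[-0.905, -0.425, 0.0], [-0.425, 0.905, 0.0], [-0.0, -0.0, -1.0]]
wrist_force: [0.0, 0.1, -0.4]
gripper_width: 0.012
gripper_force: 0.0
```

Emit:
{"fn": "apply_moves", "kwargs": {"plan": [{"grip": 0.0, "offset": [-0.2, 0, 0], "spin": 0}, {"grip": 0.0, "offset": [-0.3, 0, 0], "spin": 0}, {"grip": 0.0, "offset": [-0.3, 0, 0], "spin": 0}]}}

```text
time_s: 15.45
tcp_pos: [0.4893, 0.1224, 0.0731]
ee_rot: [[-0.905, -0.424, -0.004], [-0.424, 0.905, -0.002], [0.004, -0.0, -1.0]]
wrist_force: [-4.4, -1.9, 2.7]
gripper_width: 0.005
gripper_force: 2.3
```

Emit:
{"fn": "apply_moves", "kwargs": {"plan": [{"grip": 0.0, "offset": [-0.2, 0, 0], "spin": 0}, {"grip": 0.0, "offset": [-0.3, 0, 0], "spin": 0}, {"grip": 0.0, "offset": [-0.3, 0, 0], "spin": 0}]}}

```text
time_s: 15.75
tcp_pos: [0.4898, 0.1224, 0.0727]
ee_rot: [[-0.906, -0.424, -0.009], [-0.424, 0.906, -0.004], [0.01, -0.0, -1.0]]
wrist_force: [-8.3, -2.8, 6.0]
gripper_width: 0.004
gripper_force: 4.2
```

```bash
python3 - <<'E'
from station import r
from h import *
f=np.load('f.npy');s=r.sense();print(s['tcp_pos'],np.array(s['ee_rot']).T@s['wrist_force'])
for g in(0,-.02): print(g,todo(s,fix(f,push(g,.018)),f[2]+np.pi/2-g))
E
```

```text
[0.48979851 0.12240818 0.07272874] [ 8.71274084  0.9796264  -5.88764982]
0 (array([ 0.05, -0.33, -0.13]), np.float64(-0.004))
-0.02 (array([-0.36, -0.36, -0.13]), np.float64(-0.024))
```

The bar is in firm contact at about 0 rad. I'll back off, lift and check.

Emit:
{"fn": "apply_moves", "kwargs": {"plan": [{"grip": 0.0, "offset": [1, 0, 0], "spin": 0}, {"grip": 0.0, "offset": [3, 0, 0], "spin": 0}, {"grip": 0.0, "offset": [3, 0, -4], "spin": 0}, {"grip": 0.0, "offset": [3, 0, -9], "spin": 0}, {"grip": 0.0, "offset": [4, 4, -13], "spin": 0}]}}

```text
time_s: 16.25
tcp_pos: [0.4465, 0.1395, 0.2016]
ee_rot: [[-0.907, -0.422, 0.007], [-0.422, 0.907, 0.003], [-0.007, -0.0, -1.0]]
wrist_force: [0.7, 2.0, 0.4]
gripper_width: 0.001
gripper_force: 0.0
```

Emit:
{"fn": "apply_moves", "kwargs": {"plan": [{"grip": 0.0, "offset": [-5, 0, 0], "spin": -0.14}, {"grip": 0.0, "offset": [-10, 2, 0], "spin": -0.28}, {"grip": 0.0, "offset": [-14, 4, 0], "spin": -0.42}, {"grip": 0.0, "offset": [-14, 7, 0], "spin": -0.56}, {"grip": 0.0, "offset": [-14, 7, 0], "spin": -0.7}]}}

```text
time_s: 16.75
tcp_pos: [0.5413, 0.266, 0.1975]
ee_rot: [[-0.411, -0.912, 0.001], [-0.912, 0.411, 0.002], [-0.002, -0.001, -1.0]]
wrist_force: [0.2, -1.2, -0.1]
gripper_width: 0.006
gripper_force: 0.0
```

Emit:
{"fn": "apply_moves", "kwargs": {"plan": [{"grip": 0.0, "offset": [0, 0, 0], "spin": -0.7}, {"grip": 0.0, "offset": [0, 0, 0], "spin": -0.7}, {"grip": 0.0, "offset": [0, 0, 0], "spin": -0.7}, {"grip": 0.0, "offset": [0, 0, 0], "spin": -0.7}, {"grip": 0.0, "offset": [0, 0, 0], "spin": -0.7}]}}

```text
time_s: 17.25
tcp_pos: [0.5414, 0.263, 0.1985]
ee_rot: [[0.27, -0.963, 0.002], [-0.963, -0.27, 0.002], [-0.001, -0.003, -1.0]]
wrist_force: [0.4, -0.1, -0.2]
gripper_width: 0.003
gripper_force: 0.0
```

```bash
python3 - <<'E'
from station import r
import cv2
from h import *
f=np.load('f.npy');c=r.capture('wrist');s=r.sense();print(s['tcp_pos'],s['time_s'])
im=c['img'].copy()
for p in[(.06,-.082,.068),(.022,-.082,.088),lever(0,.058),push(0,0,.07),push(.05,0,.07)]:
    u=proj(c,fix(f,p));print(u.round(1));cv2.drawMarker(im,tuple(int(x) for x in u),(0,0,255),0,9,1)
cv2.imwrite('pics/w5.png',im)
E
```

```text
[0.5413804  0.26301846 0.19850553] 17.3
[324.   82.3]
[388.5  66.5]
[377.3 -27.8]
[432.5  53.3]
[449.1  50.7]
```

View pics/w5.png

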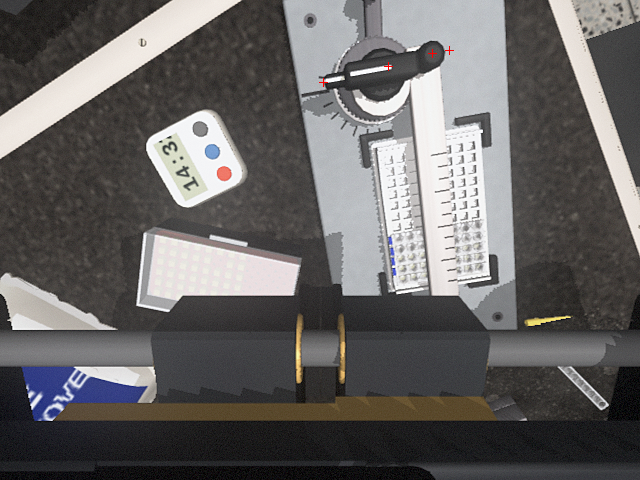

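The view shows the knob at (432,53), exactly where the home position predicts it. The pointer is on the long mark at (322,82), and the bar rests against the disc. Handing in.

```bash
python3 -c "
from station import r
print(r.finish_job())"
```

```text
the job is handed in; nothing more can be done
None
```

The job is handed in (no verdict came back): stop set on the long mark, lock ring tight, guide bar resting against the stop and released at about 17 s, and the bystanders were never touched.

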